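# Prop the tester's hood open

### The arm

A 6-joint arm with a two-finger parallel gripper is mounted at the origin on the work surface. World frame = base frame: x ahead of the robot, y to its left, z up, the work surface at z = 0. Lengths are in m, angles in rad, forces in N, time in s.
With the tool pointing down it reaches from about 0.35 to 0.775 m from the base axis. Payload 5.5 kg.
Tool frame: the origin (TCP) lies between the finger pads; the fingertips stand 11 mm ahead of it and the grasp point (between the pads) lies 8 mm behind it (tips_ahead is the distance from the TCP to the fingertips, in m); z points along the fingers, y is the line along which they close (so a half turn about z gives the same grasp; the last joint's range is limited). The gripper opens to 85 mm and grips with 20 to 120 N. Pads are 22 mm wide; open, the fingers measure 114 mm over their backs; the gripper's body (76 mm by 85 mm) begins 54 mm behind the grasp point. The pads swing forward as they close: fully open they stand 13 mm farther back than shut.
Start: joints at [-1.34, 0.313, 0.046, 1.304, 0, 1.431], TCP at [0.208, -0.536, 0.242] pointing down, gripper open.
Joint ranges: [-2.76, 2.76], [-0.86, 1.69], [-1.03, 1.26], [-2.2, 2.34], [-1.47, 1.5], [-3.14, 3.14]. Speed limits (rad/s): [2.57, 2.57, 3.14, 3.14, 3.14, 3.14].

### API

Orientations are given as a unit quaternion [w, x, y, z].
In Python, from workcell import * gives the robot as it stands. The module is installed in compiled form; this text tells all that it offers.
- The arm moves only by the tool jog_arm, never from a script. Its argument "moves" is a list of rows, each an object with "fingers": the closure, from 0 (fully open) to 1 (shut); "slide": the shift along the tool's x, y, z in mm, a list of three; "angular": the turn, a rotation vector about the tool's x, y, z in degrees, a list of three. A call has 1 to 10 rows; each row is the pose to reach, as a shift and turn from the pose commanded when the call began, along the tool's axes at that moment; what a row does not reach only later rows make up. A row lasts 1/12 s, in which the tool goes at most 41.7 mm and 7.16 degrees, less where a joint would pass 70% of its speed; a pose out of reach is approached as far as the arm can. A call with a gripper value outside its range is refused whole. The fingers move at their own pace and stop on an object; "squeeze" is the grip in N (left out, the last holds). Time passes only in rows, so rows that repeat a pose let the fingers close. It gives the time, the measured TCP pose, the force, the opening and the grip force at its end, in the units of the state.
- get_state(): the state, without advancing time (a new reading comes with each control period).
- read_camera(name): name is "side" or "top" or "wrist"; returns a dict with "color" (420x560x3 uint8, red, green, blue), "fovy" (degrees; the focal length in pixels is half the picture's height over the tangent of half this angle, whatever the lens; pixels are square), "cx", "cy" (the principal point, pixels), "D" ([k1, k2, p1, p2, k3] as OpenCV has them; the pictures are not rectified), "world_from_camera" (4x4, takes a point from camera to world coordinates); the wrist camera has in their place "tool_from_camera" (4x4, takes a point from camera to tool coordinates, whose origin is the TCP and whose axes are the flange's). Camera axes: x right, y down, z forward; pixel columns grow to the right and rows downward; lengths in m; the calibration is good to about 2 mm. A picture is of the moment at which its call begins: read the wrist's pose just before it. There is no depth.
- hand_in(): hands the job in; it is judged then, once.
Trained networks look in a picture, given as the dict that the camera call returned (one of the last four; its "shot" number tells which), for a name from the list of things; names that differ only in an ending like _2 or _b are one class to them, and where a whole thing is asked for, a point or a joint stands for the part that bears it (a point fixed in the world has none). Each returns a list of dicts, best first, with "p" (0 to 1); they miss things now and then, are a little off and sometimes report something else, mostly with a low value. They report only what shows in the picture. A call takes as long as a camera call.
- look_for(target, picture): "point" ([column, row] in pixels, amid what is visible of it).
- tip_of(target, picture): "point" ([column, row] in pixels: a listed point, or the origin of a listed thing).
The state is a dict: "clock": time; "joint_pos": joint angles; "qvel": joint speeds; "tau": joint torques, N m; "tcp_pos": TCP position; "orientation": TCP orientation; "wrist_force": force on the tool from outside, world axes, zero at the start; "ft_torque": the same for the moment, N m; "finger_gap": finger opening in m; "grip_force": force on a finger pad.
Only numpy, scipy, OpenCV 4.12 (cv2) and the standard library are available. Lean on these libraries where they do the work, as an engineer would, in place of code of your own. Each camera call takes 0.05 s, during which the arm holds its last target. There are 200 camera calls.

### The job

The green hood of the white board tester is standing open on nothing but its stiff hinge. Swing the prop rod up by its red peg as far as it goes, then lower the hood by its black bar until the yellow socket sits down on the rod's tip and the rod holds the hood open. Leave the aluminium control unit lying on the bench where it is, and do not let the hood fall shut.

Things in the scene. Friction and masses are not known exactly. Their poses are not given: they have to be found in the camera images.
- tester: White bench tester, open-topped case 280 (x) x 240 (y) x 90 mm high, fixed. Origin: centre of its underside on the bench; x points from its front (robot side) to its back, y left, z up. Positions below are (x, y, z) mm in this frame. Hood hinge line: along y through (140, 0, 90). Prop rod hinge line: along y through (0, -133, 70), outside the right side wall.
- prop (a joint): Angle (rad) of the prop rod, a steel bar 10 mm thick, 134 mm from hinge to ball tip (12 mm), on the tester's right side. 0: lying level, tip to the front (-x); grows as the tip swings up and back in the plane y = -133; 1.57 upright; stop at 1.72, just past upright, where the tip meets the socket. Starts at 0.05 to 0.40. Its stiff hinge (0.12 N m) holds it where it is left.
- prop_peg (a point): The place to grip on the red peg: a round bar 14 mm thick that sticks out sideways (along -y) from the rod, 85 mm from the rod's hinge; it reaches from the rod (y = -133) out to y = -219; this point lies on its axis at y = -205. With the rod at angle a it is at (-85 cos a, -205, 70 + 85 sin a). The peg may turn between the fingers.
- hood (a joint): Angle (rad) of the green hood (plate 200 x 238 x 8 mm, 0.4 to 0.6 kg), hinged at the tester's back: 0 closed, grows as the front edge rises. Starts at 0.97 to 1.08; with the rod at its stop and its tip home in the socket it stops at 0.75 to 0.79. Its stiff hinge (0.7 N m) holds it where it is left; 2 to 4 N down on the bar lowers it.
- hood_bar (a point): Middle of the black round bar, 14 mm thick, 124 mm long along y, standing 28 mm clear in front of the hood's front edge; the topmost part of the raised hood. With the hood at angle b the bar's axis is at (140 - 235 cos b + 10 sin b, 0, 90 + 235 sin b + 10 cos b).
- hood_socket (a point): Where the ball tip's centre belongs: the yellow socket on the hood's right edge, a pocket open downwards, 20 mm long, 14 mm deep, 26 mm wide (y -147 to -119). Its roof is level with the hood's underside, 165 mm from the hood's hinge line. With the hood at its start it clears the swinging rod.
- ecu: Bystander: aluminium control unit with a black connector block, 110 x 140 x 52 mm, 0.5 kg, loose on the bench to the right of the tester. Origin: centre of its underside.

How it is judged:
On the way, in this order (a step that is already met when the one before it is completed fails the run):
1. the prop rod is swung up while the hood is still held clear above it (value of joint prop above 1.6 rad and value of joint hood above 0.87 rad), for 0.2 s.
2. the hood is lowered so that its socket sits on the rod's tip (value of joint prop above 1.6 rad and value of joint hood below 0.84 rad), for 0.2 s.
At the end, for the whole second after the job is handed in: The prop rod stands up at its stop (within about 7 degrees, angle above 1.60), the hood rests on it with the tip in the socket (hood angle 0.70 to 0.84, within about 10 mm of fully seated) and is still (all of step 2 and value of joint hood above 0.7 rad and velocity of joint hood between -0.05 and 0.05 rad/s); the robot touches nothing.
It fails at once if the hood falls below its propped position (value of joint hood below 0.65 rad).
It fails at once if the control unit is shoved more than 30 mm (distance of ecu from where it was at the start of the episode above 0.03 m).
It also fails if it takes over 54 s, if anything falls off the work surface, if the arm or the gripper's body presses on something with over 40 N, if the wrist force passes 120 N, or if a joint passes its speed limit or range.

## Working session

There is one attempt and no reset: what is moved stays moved. The work goes in short steps, Python scripts to look and compute and a tool call to move; the robot and the scene stay as the last step left them, time stands still between calls to the robot, and variables do not carry over. Pictures are saved under pics/ and viewed, at most 10 in all, crops included, and the job is handed in when it is done.

Besides the shell and the picture viewer there is one more tool, called after "Emit:" by a JSON object that holds its "fn" and its "kwargs". jog_arm: Moves the arm, as the interface text tells. Its arguments: {"type":"object","properties":{"moves":{"type":"array","items":{"type":"object","properties":{"fingers":{"type":"number"},"slide":{"type":"array","items":{"type":"number"}},"angular":{"type":"array","items":{"type":"number"}}}}},"squeeze":{"type":"number"}},"required":["moves"]}

```bash
mkdir -p pics; cat > h.py <<'E'
from workcell import *
import numpy as np, cv2
from scipy.optimize import least_squares
from scipy.spatial.transform import Rotation as R
def K(c):
    f=c["color"].shape[0]/2/np.tan(np.radians(c["fovy"])/2)
    return np.array([[f,0,c["cx"]],[0,f,c["cy"]],[0,0,1.]])
def wfc(c,s=None):
    if "world_from_camera" in c: return np.array(c["world_from_camera"])
    T=np.eye(4);q=s["orientation"];T[:3,:3]=R.from_quat([*q[1:],q[0]]).as_matrix();T[:3,3]=s["tcp_pos"]
    return T@np.array(c["tool_from_camera"])
def proj(P,c,T):
    W=np.linalg.inv(T)
    return cv2.projectPoints(np.atleast_2d(P).astype(float),cv2.Rodrigues(W[:3,:3])[0],W[:3,3],K(c),np.array(c["D"],float))[0].reshape(-1,2)
def tri(obs):
    r=least_squares(lambda p:np.concatenate([proj(p,c,T)[0]-uv for uv,c,T in obs]),[.5,-.1,.15])
    return r.x,np.abs(r.fun).max()
E
cat > a.py <<'E'
from h import *
s=get_state();print(s)
names=["tester","prop_peg","hood_bar","hood_socket","ecu"]
obs={}
for n in ["side","top","wrist"]:
    s=get_state();c=read_camera(n);T=wfc(c,s)
    cv2.imwrite(f"pics/{n}0.png",c["color"][:,:,::-1])
    print(n,np.round(T,3).tolist())
    for t in names:
        r=tip_of(t,c)[:2];print(t,[(np.round(x["point"],1).tolist(),round(x["p"],2)) for x in r])
        if r and r[0]["p"]>.3: obs.setdefault(t,[]).append((np.array(r[0]["point"]),c,T))
for t,o in obs.items():
    if len(o)>1: print(t,tri(o))
E
python3 a.py
```

```text
{'clock': 0.0, 'joint_pos': array([-1.33959902e+00,  3.14021662e-01,  4.49811161e-02,  1.30360349e+00,
        2.12519576e-05,  1.43120854e+00]), 'qvel': array([-7.27061380e-04, -1.87403174e-04, -7.65830587e-04, -1.31754054e-03,
        5.69412871e-05,  1.07349003e-03]), 'tau': array([-1.40204978e-03, -4.80628645e+01,  2.98532063e+01,  1.93947583e-02,
       -1.36383374e-04, -1.53459666e-05]), 'tcp_pos': array([ 0.20823953, -0.53544129,  0.24139764]), 'orientation': array([-9.23374069e-04,  9.82863550e-01,  1.84332278e-01, -3.16874003e-05]), 'wrist_force': array([0.31194168, 0.3272284 , 0.07031881]), 'ft_torque': array([-0.04670342, -0.0055831 ,  0.02237349]), 'grip_force': 0.0, 'finger_gap': 0.0852749588004451}
side [[0.967, -0.163, 0.194, 0.414], [-0.253, -0.603, 0.757, -0.983], [-0.006, -0.781, -0.625, 0.79], [0.0, 0.0, 0.0, 1.0]]
tester [([239.1, 192.5], 0.83)]
prop_peg [([235.2, 218.8], 0.68)]
hood_bar [([241.6, 94.5], 0.8)]
hood_socket [([275.8, 137.5], 0.79)]
ecu [([297.7, 353.0], 0.95)]
top [[0.019, -0.975, 0.22, 0.426], [-1.0, -0.019, 0.002, -0.123], [0.002, -0.22, -0.975, 1.039], [0.0, 0.0, 0.0, 1.0]]
tester [([176.6, 246.1], 0.73)]
prop_peg [([276.1, 264.5], 0.89)]
hood_bar [([134.8, 197.6], 0.85)]
hood_socket [([223.2, 185.8], 0.93), ([177.1, 245.8], 0.43)]
ecu [([437.6, 246.3], 0.86)]
wrist [[0.362, -0.9, -0.244, 0.27], [-0.932, -0.349, -0.095, -0.513], [0.0, 0.261, -0.965, 0.373], [0.0, 0.0, 0.0, 1.0]]
tester []
prop_peg []
hood_bar []
hood_socket []
ecu []
tester (array([ 0.56998387,  0.11469689, -0.00553416]), np.float64(1.0265448638835153))
prop_peg (array([ 0.52423882, -0.10782381,  0.07899814]), np.float64(0.8189177017798386))
hood_bar (array([0.60192129, 0.11684888, 0.29999286]), np.float64(1.3429110695543045))
hood_socket (array([ 0.64749744, -0.0143832 ,  0.23428584]), np.float64(2.918813610434256))
ecu (array([ 0.58126088, -0.46246319, -0.00474346]), np.float64(1.1068522744648703))
```

View pics/side0.png

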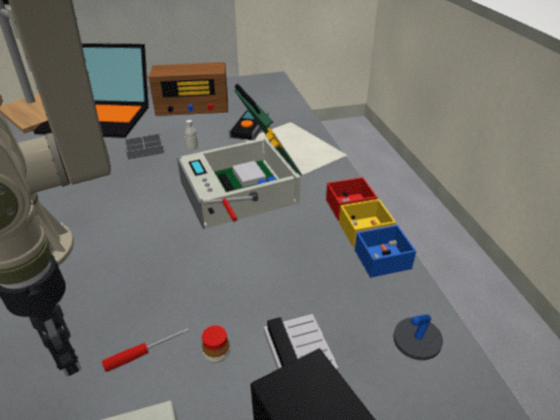

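View pics/top0.png

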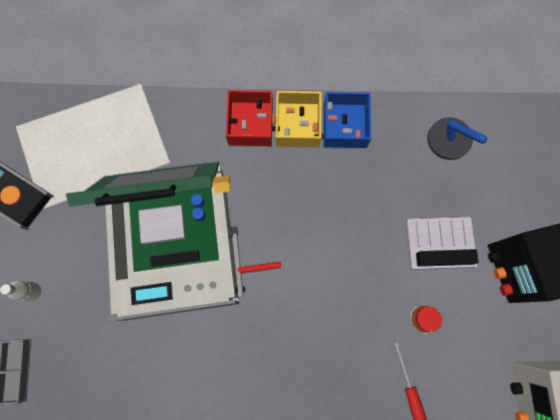

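Side view: tester around (240,180), its peg at (230,209), the bar near (250,100), and the control unit at (300,345). Top view: peg from (239,269) to (281,265), bar from (97,202) to (175,192), socket at (221,184), control unit at (443,243). The detections agree with both pictures, so I'll fit the tester model to them.

```bash
cat > fit.py <<'E'
from h import *
from math import sin,cos
def model(p):
    x,y,w,a,b=p
    L={"tester":(0,0,0),"prop_peg":(-85*cos(a),-205,70+85*sin(a)),
     "pegend":(-85*cos(a),-219,70+85*sin(a)),
     "hood_bar":(140-235*cos(b)+10*sin(b),0,90+235*sin(b)+10*cos(b)),
     "hood_socket":(140-165*cos(b)-6*sin(b),-133,90+165*sin(b)-6*cos(b))}
    L["barL"]=(L["hood_bar"][0],62,L["hood_bar"][2]);L["barR"]=(L["hood_bar"][0],-62,L["hood_bar"][2])
    c,s=cos(w),sin(w)
    return {k:np.array([x+(c*v[0]-s*v[1])/1e3,y+(s*v[0]+c*v[1])/1e3,v[2]/1e3]) for k,v in L.items()}
def fit(obs):
    def f(p):
        m=model(p);return np.concatenate([proj(m[k],c,T)[0]-uv for k,uv,c,T in obs])
    r=least_squares(f,[.57,.11,.1,.2,1.02],loss="soft_l1")
    return r.x,[(o[0],np.round(e,1).tolist()) for o,e in zip(obs,f(r.x).reshape(-1,2))]
def look(cams,names=("tester","prop_peg","hood_bar","hood_socket"),thr=.4):
    obs=[]
    for n in cams:
        s=get_state();c=read_camera(n);T=wfc(c,s)
        for t in names:
            r=tip_of(t,c)
            if r and r[0]["p"]>thr: obs.append((t,np.array(r[0]["point"]),c,T))
        if n=="top" and get_state()["clock"]<1:
            for k,uv in dict(barL=(98,201),barR=(174,192),pegend=(280,265)).items(): obs.append((k,np.array(uv),c,T))
    return obs
E
python3 - <<'E'
from fit import *
p,e=fit(look(["side","top"]))
print(p,*e,sep="\n");print(model(p))
E
```

```text
[0.57035274 0.11350933 0.17535803 0.13020407 1.06222371]
('tester', [-0.7, -0.7])
('prop_peg', [-0.8, 0.0])
('hood_bar', [-1.2, 1.5])
('hood_socket', [-2.8, -0.6])
('tester', [-0.0, -1.0])
('prop_peg', [2.4, -0.4])
('hood_bar', [0.9, -3.1])
('hood_socket', [-4.0, 0.0])
{'tester': array([0.57035274, 0.11350933, 0.        ]), 'prop_peg': array([ 0.52312918, -0.10305046,  0.0810361 ]), 'pegend': array([ 0.52557163, -0.11683576,  0.0810361 ]), 'hood_bar': array([0.60413225, 0.11949431, 0.30012781]), 'hood_socket': array([ 0.64713724, -0.0079576 ,  0.23119609]), 'barL': array([0.59331569, 0.18054349, 0.30012781]), 'barR': array([0.61494881, 0.05844513, 0.30012781])}
```

Emit:
{"fn": "jog_arm", "kwargs": {"moves": [{"fingers": 0, "slide": [213, -121, 0], "angular": [0, 0, -70]}, {"fingers": 0, "slide": [213, -121, 0], "angular": [0, 0, -70]}, {"fingers": 0, "slide": [213, -121, 0], "angular": [0, 0, -70]}, {"fingers": 0, "slide": [213, -121, 0], "angular": [0, 0, -70]}, {"fingers": 0, "slide": [213, -121, 0], "angular": [0, 0, -70]}, {"fingers": 0, "slide": [213, -121, 0], "angular": [0, 0, -70]}, {"fingers": 0, "slide": [213, -121, 0], "angular": [0, 0, -70]}, {"fingers": 0, "slide": [213, -121, 0], "angular": [0, 0, -70]}, {"fingers": 0, "slide": [213, -121, 0], "angular": [0, 0, -70]}, {"fingers": 0, "slide": [213, -121, 0], "angular": [0, 0, -70]}]}}

```text
clock: 2.23
tcp_pos: [0.3634, -0.3455, 0.2425]
orientation: [0.0, 0.697, 0.717, -0.0]
wrist_force: [0.2, 0.0, 0.6]
finger_gap: 0.0856
grip_force: 0.0
```

Emit:
{"fn": "jog_arm", "kwargs": {"moves": [{"fingers": 0, "slide": [187, 158, 0], "angular": [0, 0, -70]}, {"fingers": 0, "slide": [187, 158, 0], "angular": [0, 0, -70]}, {"fingers": 0, "slide": [187, 158, 0], "angular": [0, 0, -70]}, {"fingers": 0, "slide": [187, 158, 0], "angular": [0, 0, -70]}, {"fingers": 0, "slide": [187, 158, 0], "angular": [0, 0, -70]}, {"fingers": 0, "slide": [187, 158, 0], "angular": [0, 0, -70]}, {"fingers": 0, "slide": [187, 158, 0], "angular": [0, 0, -70]}, {"fingers": 0, "slide": [187, 158, 0], "angular": [0, 0, -70]}, {"fingers": 0, "slide": [187, 158, 0], "angular": [0, 0, -70]}, {"fingers": 0, "slide": [187, 158, 0], "angular": [0, 0, -70]}]}}

```text
clock: 3.07
tcp_pos: [0.5172, -0.155, 0.2422]
orientation: [-0.0, 0.159, 0.987, -0.0]
wrist_force: [-0.3, 0.1, -0.5]
finger_gap: 0.0856
grip_force: 0.0
```

Emit:
{"fn": "jog_arm", "kwargs": {"moves": [{"slide": [0, 0, 0], "angular": [0, 0, -70]}, {"slide": [0, 0, 0], "angular": [0, 0, -70]}, {"slide": [0, 0, 0], "angular": [0, 0, -70]}, {"slide": [0, 0, 0], "angular": [0, 0, -70]}, {"slide": [0, 0, 0], "angular": [0, 0, -70]}, {"slide": [0, 0, 0], "angular": [0, 0, -70]}, {"slide": [0, 0, 0], "angular": [0, 0, -70]}, {"slide": [0, 0, 0], "angular": [0, 0, -70]}, {"slide": [0, 0, 0], "angular": [0, 0, -70]}, {"slide": [0, 0, 0], "angular": [0, 0, -70]}]}}

```text
schema error: expected keys fingers, slide, angular
```

Emit:
{"fn": "jog_arm", "kwargs": {"moves": [{"slide": [0, 0, 0], "angular": [0, 0, -48]}, {"slide": [0, 0, 0], "angular": [0, 0, -48]}, {"slide": [0, 0, 0], "angular": [0, 0, -48]}, {"slide": [0, 0, 0], "angular": [0, 0, -48]}, {"slide": [0, 0, 0], "angular": [0, 0, -48]}, {"slide": [0, 0, 0], "angular": [0, 0, -48]}, {"slide": [0, 0, 0], "angular": [0, 0, -48]}, {"slide": [0, 0, 0], "angular": [0, 0, -48]}]}}

```text
schema error: expected keys fingers, slide, angular
```

Emit:
{"fn": "jog_arm", "kwargs": {"moves": [{"fingers": 0, "slide": [0, 0, 0], "angular": [0, 0, -70]}, {"fingers": 0, "slide": [0, 0, 0], "angular": [0, 0, -70]}, {"fingers": 0, "slide": [0, 0, 0], "angular": [0, 0, -70]}, {"fingers": 0, "slide": [0, 0, 0], "angular": [0, 0, -70]}, {"fingers": 0, "slide": [0, 0, 0], "angular": [0, 0, -70]}, {"fingers": 0, "slide": [0, 0, 0], "angular": [0, 0, -70]}, {"fingers": 0, "slide": [0, 0, 0], "angular": [0, 0, -70]}, {"fingers": 0, "slide": [0, 0, 0], "angular": [0, 0, -70]}, {"fingers": 0, "slide": [0, 0, 0], "angular": [0, 0, -70]}, {"fingers": 0, "slide": [0, 0, 0], "angular": [0, 0, -70]}]}}

```text
clock: 3.9
tcp_pos: [0.5169, -0.1556, 0.2423]
orientation: [0.0, -0.435, 0.9, -0.0]
wrist_force: [0.7, -0.1, -0.0]
finger_gap: 0.0857
grip_force: 0.0
```

Emit:
{"fn": "jog_arm", "kwargs": {"moves": [{"fingers": 0, "slide": [0, 0, 0], "angular": [0, 0, -48]}, {"fingers": 0, "slide": [0, 0, 0], "angular": [0, 0, -48]}, {"fingers": 0, "slide": [0, 0, 0], "angular": [0, 0, -48]}, {"fingers": 0, "slide": [0, 0, 0], "angular": [0, 0, -48]}, {"fingers": 0, "slide": [0, 0, 0], "angular": [0, 0, -48]}, {"fingers": 0, "slide": [0, 0, 0], "angular": [0, 0, -48]}, {"fingers": 0, "slide": [0, 0, 0], "angular": [0, 0, -48]}, {"fingers": 0, "slide": [0, 0, 0], "angular": [0, 0, -48]}]}}

```text
clock: 4.57
tcp_pos: [0.5169, -0.1556, 0.2423]
orientation: [0.0, 0.762, -0.647, 0.0]
wrist_force: [-0.2, 0.5, 0.9]
finger_gap: 0.0854
grip_force: 0.0
```

```bash
python3 - <<'E'
from fit import *
import pickle
o=look(["wrist","side"])
s=get_state();print(s["clock"],s["tcp_pos"],s["joint_pos"])
c=o[0][2];cv2.imwrite("pics/w1.png",c["color"][:,:,::-1])
p,e=fit(o);print(p,*e,sep="\n");print(model(p))
pickle.dump(o,open("o1.pkl","wb"))
E
```

```text
5.0667 [ 0.51693152 -0.15566637  0.24228425] [-4.41160813e-01  2.44772755e-01 -4.63085101e-02  1.27965703e+00
 -1.31568036e-04 -2.17278521e+00]
[0.57226628 0.10915299 0.16548943 0.18428194 1.05576243]
('tester', [0.1, 0.7])
('prop_peg', [0.2, -0.4])
('tester', [0.3, -0.0])
('prop_peg', [1.1, -0.7])
('hood_bar', [1.4, 0.2])
('hood_socket', [-4.4, -0.1])
{'tester': array([0.57226628, 0.10915299, 0.        ]), 'prop_peg': array([ 0.52361781, -0.10681166,  0.08557546]), 'pegend': array([ 0.5259241 , -0.12062039,  0.08557546]), 'hood_bar': array([0.60476625, 0.11458104, 0.29944051]), 'hood_socket': array([ 0.64695028, -0.01321575,  0.23064016]), 'barL': array([0.59455267, 0.17573398, 0.29944051]), 'barR': array([0.61497982, 0.05342809, 0.29944051])}
```

View pics/w1.png

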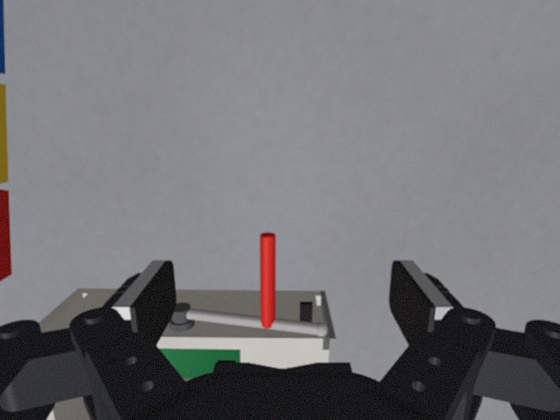

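The wrist view shows the peg's end at (267,236), its root at (267,325), the rod hinge at (180,320) and the rod tip at (322,329). The fingers straddle the peg and already line up with it. I'll refine the fit with these points.

```bash
python3 - <<'E'
from fit import *
import fit as F,pickle
o=pickle.load(open("o1.pkl","rb"))
c,T=o[0][2:]
im=c["color"].astype(int);m=(im[:,:,0]>130)&(im[:,:,1]<60)&(im[:,:,2]<60);m[:,:100]=0
r,cc=np.nonzero(m);print(r.min(),r.max(),cc[r<r.min()+6].mean(),cc[r>r.max()-6].mean())
o=[x for x in o if x[0]!="hood_socket"]+[("pegend",np.array([cc[r<r.min()+6].mean(),r.min()+1.]),c,T)]
p,e=fit(o);print(p,*e,sep="\n");mm=model(p);print(mm)
s=get_state();q=s["orientation"];Rm=R.from_quat([*q[1:],q[0]]).as_matrix()
x,y,w,a,b=p
print("peg delta tool mm",Rm.T@(mm["prop_peg"]-s["tcp_pos"])*1e3,"yaw err deg",np.degrees(w-np.arctan2(Rm[1,1],Rm[0,1])))
P0=mm["prop_peg"]
for aa in np.linspace(a,1.72,11)[1:]: print(np.round(aa,2),np.round(Rm.T@(model([x,y,w,aa,b])["prop_peg"]-P0)*1e3,1))
np.save("p.npy",p)
E
```

```text
236 327 267.7808219178082 266.6923076923077
[0.57224999 0.10983145 0.15846791 0.17767086 1.04399926]
('tester', [0.0, 1.1])
('prop_peg', [2.0, 0.7])
('tester', [0.2, -0.2])
('prop_peg', [0.4, -0.7])
('hood_bar', [0.5, 0.8])
('pegend', [-0.7, -4.0])
{'tester': array([0.57224999, 0.10983145, 0.        ]), 'prop_peg': array([ 0.52198645, -0.10580226,  0.08502269]), 'pegend': array([ 0.52419573, -0.11962684,  0.08502269]), 'hood_bar': array([0.60236183, 0.11464355, 0.2981668 ]), 'hood_socket': array([ 0.64444524, -0.01331879,  0.229613  ]), 'barL': array([0.59257789, 0.17586671, 0.2981668 ]), 'barR': array([0.61214577, 0.0534204 , 0.2981668 ])}
peg delta tool mm [-48.43335528 -12.97891558 157.25437085] yaw err deg 179.86477293799464
0.33 [  0.   -3.3 -12.7]
0.49 [  0.   -8.5 -24.7]
0.64 [  0.  -15.5 -35.8]
0.79 [  0.1 -24.1 -45.6]
0.95 [  0.1 -34.1 -54.1]
1.1 [  0.1 -45.3 -60.8]
1.26 [  0.1 -57.4 -65.8]
1.41 [  0.2 -70.2 -68.9]
1.57 [  0.2 -83.2 -70. ]
1.72 [  0.2 -96.3 -69. ]
```

Emit:
{"fn": "jog_arm", "kwargs": {"moves": [{"fingers": 0, "slide": [-40, -13, 0], "angular": [0, 0, 0]}, {"fingers": 0, "slide": [-46, -13, 40], "angular": [0, 0, 0]}, {"fingers": 0, "slide": [-46, -13, 80], "angular": [0, 0, 0]}, {"fingers": 0, "slide": [-46, -13, 115], "angular": [0, 0, 0]}, {"fingers": 0, "slide": [-46, -13, 145], "angular": [0, 0, 0]}, {"fingers": 0, "slide": [-46, -13, 165], "angular": [0, 0, 0]}, {"fingers": 0, "slide": [-46, -13, 165], "angular": [0, 0, 0]}]}}

```text
clock: 5.65
tcp_pos: [0.5189, -0.1068, 0.0728]
orientation: [0.001, 0.762, -0.648, -0.004]
wrist_force: [-0.0, 1.3, -0.3]
finger_gap: 0.0856
grip_force: 0.0
```

Emit:
{"fn": "jog_arm", "kwargs": {"moves": [{"fingers": 1, "slide": [0, 0, 0], "angular": [0, 0, 0]}, {"fingers": 1, "slide": [0, 0, 0], "angular": [0, 0, 0]}, {"fingers": 1, "slide": [0, 0, 0], "angular": [0, 0, 0]}, {"fingers": 1, "slide": [0, 0, 0], "angular": [0, 0, 0]}, {"fingers": 1, "slide": [0, 0, 0], "angular": [0, 0, 0]}, {"fingers": 1, "slide": [0, 0, 0], "angular": [0, 0, 0]}, {"fingers": 1, "slide": [0, 0, 0], "angular": [0, 0, 0]}, {"fingers": 1, "slide": [0, 0, 0], "angular": [0, 0, 0]}, {"fingers": 1, "slide": [0, 0, 0], "angular": [0, 0, 0]}, {"fingers": 1, "slide": [0, 0, 0], "angular": [0, 0, 0]}], "squeeze": 30}}

```text
clock: 6.48
tcp_pos: [0.5219, -0.1086, 0.0774]
orientation: [0.001, 0.762, -0.648, 0.0]
wrist_force: [-4.3, -3.2, 2.0]
finger_gap: 0.0129
grip_force: 29.4
```

```bash
python3 - <<'E'
from h import *
s=get_state();print(s["clock"],s["tcp_pos"],s["wrist_force"],s["finger_gap"],s["grip_force"])
c=read_camera("wrist");cv2.imwrite("pics/w2.png",c["color"][:,:,::-1])
E
```

```text
6.4833 [ 0.52189992 -0.10858195  0.07736342] [-4.34441106 -3.24611201  1.99202141] 0.012929067782683313 29.42206710577011
```

View pics/w2.png

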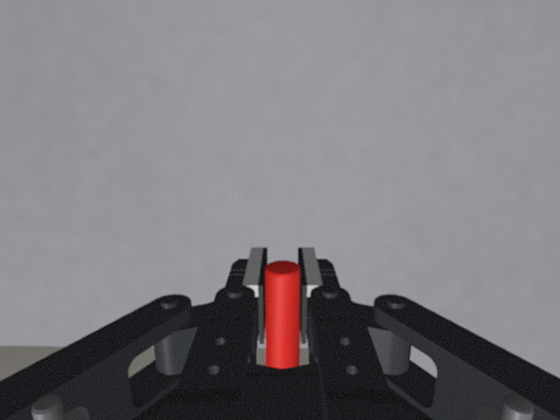

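The peg is held between the pads, with its end showing at (282,265). Next I'll swing it along the arc.

Emit:
{"fn": "jog_arm", "kwargs": {"moves": [{"fingers": 1, "slide": [0, -1.5, -6.5], "angular": [0, 0, 0]}, {"fingers": 1, "slide": [0, -3.3, -12.7], "angular": [0, 0, 0]}, {"fingers": 1, "slide": [0, -8.5, -24.7], "angular": [0, 0, 0]}, {"fingers": 1, "slide": [0, -15.5, -35.8], "angular": [0, 0, 0]}, {"fingers": 1, "slide": [0, -24.1, -45.6], "angular": [0, 0, 0]}, {"fingers": 1, "slide": [0, -34.1, -54.1], "angular": [0, 0, 0]}, {"fingers": 1, "slide": [0, -45.3, -60.8], "angular": [0, 0, 0]}, {"fingers": 1, "slide": [0, -57.4, -65.8], "angular": [0, 0, 0]}, {"fingers": 1, "slide": [0, -57.4, -65.8], "angular": [0, 0, 0]}, {"fingers": 1, "slide": [0, -57.4, -65.8], "angular": [0, 0, 0]}]}}

```text
clock: 7.37
tcp_pos: [0.58, -0.0995, 0.146]
orientation: [-0.0, 0.762, -0.648, 0.002]
wrist_force: [-5.7, -2.1, 16.3]
finger_gap: 0.0125
grip_force: 31.1
```

Emit:
{"fn": "jog_arm", "kwargs": {"moves": [{"fingers": 1, "slide": [0, -6, -2], "angular": [0, 0, 0]}, {"fingers": 1, "slide": [0, -13, -3], "angular": [0, 0, 0]}, {"fingers": 1, "slide": [0, -20, -4], "angular": [0, 0, 0]}, {"fingers": 1, "slide": [0, -26, -4], "angular": [0, 0, 0]}, {"fingers": 1, "slide": [0, -33, -4], "angular": [0, 0, 0]}, {"fingers": 1, "slide": [0, -39, -3], "angular": [0, 0, 0]}, {"fingers": 1, "slide": [0, -39, -3], "angular": [0, 0, 0]}, {"fingers": 1, "slide": [0, -39, -3], "angular": [0, 0, 0]}, {"fingers": 1, "slide": [0, -39, -3], "angular": [0, 0, 0]}]}}

```text
clock: 8.12
tcp_pos: [0.6172, -0.0935, 0.1472]
orientation: [0.001, 0.762, -0.648, 0.0]
wrist_force: [-4.4, -4.9, 7.3]
finger_gap: 0.0129
grip_force: 31.6
```

```bash
python3 - <<'E'
from h import *
s=get_state();print(s["clock"],s["tcp_pos"],s["wrist_force"],s["finger_gap"],s["grip_force"])
c=read_camera("side");cv2.imwrite("pics/s2.png",cv2.resize(c["color"][60:240,140:380,::-1],None,fx=3,fy=3))
E
```

```text
8.1167 [ 0.61717983 -0.09350511  0.14721614] [-4.35167299 -4.86173169  7.30345275] 0.012863172200922904 31.58916860818863
```

View pics/s2.png

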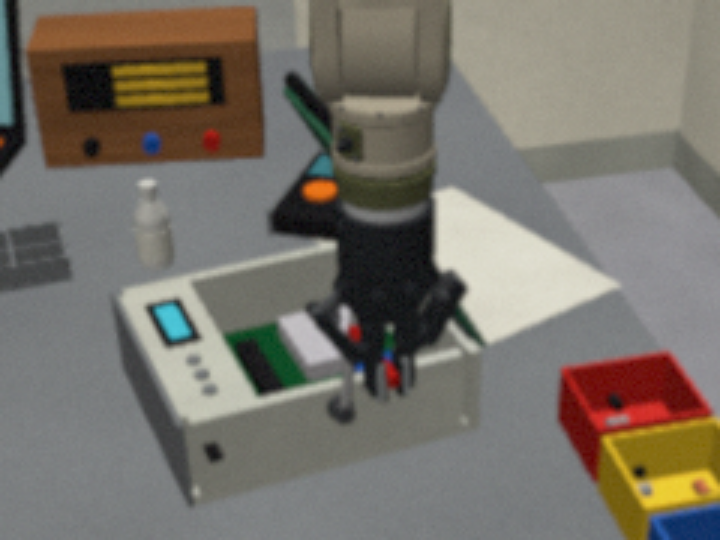

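The rod is upright, with the fingers on the peg at crop position (390,375). I'll nudge it to feel the stop.

Emit:
{"fn": "jog_arm", "kwargs": {"moves": [{"fingers": 1, "slide": [0, -2, 0.5], "angular": [0, 0, 0]}, {"fingers": 1, "slide": [0, -4, 1], "angular": [0, 0, 0]}, {"fingers": 1, "slide": [0, -4, 1], "angular": [0, 0, 0]}, {"fingers": 1, "slide": [0, -4, 1], "angular": [0, 0, 0]}]}}

```text
clock: 8.5
tcp_pos: [0.6175, -0.0935, 0.147]
orientation: [0.003, 0.761, -0.648, -0.001]
wrist_force: [-16.9, -6.2, 17.7]
finger_gap: 0.0129
grip_force: 32.7
```

Emit:
{"fn": "jog_arm", "kwargs": {"moves": [{"fingers": 1, "slide": [0, 4, -1], "angular": [0, 0, 0]}, {"fingers": 0, "slide": [0, 4, -1], "angular": [0, 0, 0]}, {"fingers": 0, "slide": [0, 4, -1], "angular": [0, 0, 0]}, {"fingers": 0, "slide": [0, 4, -1], "angular": [0, 0, 0]}, {"fingers": 0, "slide": [0, 4, -1], "angular": [0, 0, 0]}, {"fingers": 0, "slide": [0, 4, -1], "angular": [0, 0, 0]}, {"fingers": 0, "slide": [0, 4, -1], "angular": [0, 0, 0]}, {"fingers": 0, "slide": [0, 4, -1], "angular": [0, 0, 0]}]}}

```text
clock: 9.17
tcp_pos: [0.6177, -0.0925, 0.1459]
orientation: [-0.0, 0.762, -0.648, -0.0]
wrist_force: [-0.2, -0.2, 0.4]
finger_gap: 0.0855
grip_force: 0.0
```

Emit:
{"fn": "jog_arm", "kwargs": {"moves": [{"fingers": 0, "slide": [10, 4, -40], "angular": [0, 0, 0]}, {"fingers": 0, "slide": [20, 4, -80], "angular": [0, 0, 0]}, {"fingers": 0, "slide": [20, 4, -120], "angular": [0, 0, 0]}, {"fingers": 0, "slide": [20, 4, -160], "angular": [0, 0, 0]}, {"fingers": 0, "slide": [20, 4, -200], "angular": [0, 0, 0]}, {"fingers": 0, "slide": [20, 4, -240], "angular": [0, 0, 0]}, {"fingers": 0, "slide": [0, 24, -250], "angular": [0, 0, 0]}, {"fingers": 0, "slide": [-40, 44, -250], "angular": [0, 0, 0]}, {"fingers": 0, "slide": [-80, 44, -250], "angular": [0, 0, 0]}, {"fingers": 0, "slide": [-90, 44, -250], "angular": [0, 0, 0]}]}}

```text
clock: 10.0
tcp_pos: [0.5579, -0.007, 0.3977]
orientation: [-0.001, 0.763, -0.647, 0.0]
wrist_force: [0.2, 0.5, 0.9]
finger_gap: 0.0852
grip_force: 0.0
```

```bash
python3 - <<'E'
from fit import *
import pickle
s0=get_state();o=look(["wrist","side","top"])
s=get_state();print(s["clock"],s["tcp_pos"],s["joint_pos"])
for x in o: print(x[0],np.round(x[1],1),x[2]["shot"])
c=read_camera("wrist");cv2.imwrite("pics/w3.png",c["color"][:,:,::-1])
c=read_camera("top");cv2.imwrite("pics/t3.png",c["color"][:,:,::-1])
p=np.load("p.npy");p[3]=1.72
mm=model(p);
for x in o: print(x[0],proj(mm[x[0]],x[2],x[3])[0]-x[1])
b=[x[1:] for x in o if x[0]=="hood_bar"];print(tri(b) if len(b)>1 else 0,mm["hood_bar"])
pickle.dump(o,open("o3.pkl","wb"))
E
```

```text
10.75 [ 0.55969624 -0.01113692  0.39598222] [-1.63260942e-01  2.98298070e-01  3.99980828e-01  1.67262140e+00
 -6.11164050e-05 -1.89496896e+00]
tester [261.7 228.7] 10
prop_peg [237.7  80.9] 10
hood_bar [193.1 355. ] 10
hood_socket [181.9 170.9] 10
tester [240.5 193.4] 11
prop_peg [269.3 186.6] 11
hood_bar [245.1  92.9] 11
hood_socket [274.1 139.3] 11
tester [179.2 246.7] 12
prop_peg [265.9 210.6] 12
hood_socket [221.6 184.6] 12
tester [-0.26030929  0.12286037]
prop_peg [-0.01122562  1.94669743]
hood_bar [5.12643077 1.57050333]
hood_socket [ 0.41752497 -4.12751244]
tester [-1.47974815 -1.36623869]
prop_peg [-0.47530886 -2.31818764]
hood_bar [-1.78686356  2.19825739]
hood_socket [-2.49877323  0.76257495]
tester [-0.80730395 -2.72440925]
prop_peg [1.78816042 0.35777038]
hood_socket [1.4742933  1.37679019]
(array([0.60491338, 0.10650235, 0.30723529]), np.float64(0.37479600114028244)) [0.60236183 0.11464355 0.2981668 ]
```

View pics/w3.png

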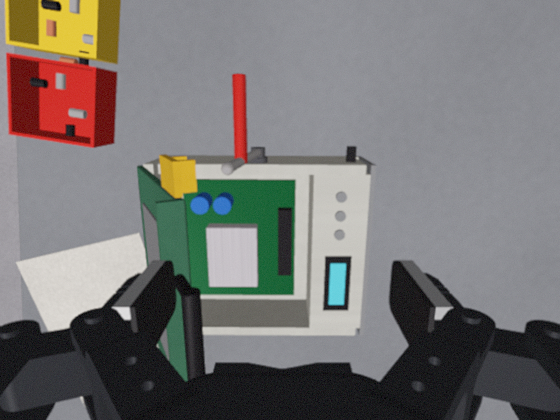

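View pics/t3.png

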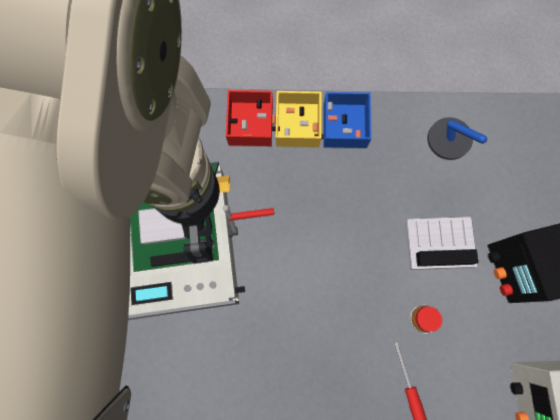

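The wrist view shows the rod up, with its tip at (228,168). The yellow socket is at (180,175), and the black bar runs from (185,282) down to (195,375). In the top view the peg runs from (228,216) to (272,211), and the control unit hasn't moved. Next I'll refit and plan the bar grasp and its arc.

```bash
python3 - <<'E'
from fit import *
import pickle
o=pickle.load(open("o3.pkl","rb"));o1=[x for x in pickle.load(open("o1.pkl","rb")) if x[0]!="prop_peg"]
for oo in (o,o+o1):
    p,e=fit(oo);print(p);print(e)
    print(model(p)["hood_bar"])
np.save("p3.npy",p)
x,y,w,a,b=p;m=model(p)
s=get_state();q=s["orientation"];Rm=R.from_quat([*q[1:],q[0]]).as_matrix()
print("delta",Rm.T@(m["hood_bar"]-s["tcp_pos"])*1e3)
for bb in np.arange(b,.70,-.04): print(round(bb,2),np.round(Rm.T@(model([x,y,w,a,bb])["hood_bar"]-m["hood_bar"])*1e3,1))
E
```

```text
[0.57155303 0.1088796  0.15087284 1.75144017 1.06343428]
[('tester', [0.3, -0.4]), ('prop_peg', [-0.2, 1.0]), ('hood_bar', [0.1, 2.1]), ('hood_socket', [-1.3, -5.3]), ('tester', [-1.7, -1.1]), ('prop_peg', [-0.2, -2.0]), ('hood_bar', [-0.5, 1.4]), ('hood_socket', [-2.0, 0.3]), ('tester', [-0.4, -2.4]), ('prop_peg', [2.3, 0.2]), ('hood_socket', [2.0, 0.6])]
[0.6057205  0.11407402 0.30025561]
[0.57200057 0.10869664 0.15741702 1.72978988 1.06092239]
[('tester', [0.0, -0.5]), ('prop_peg', [-0.2, 0.8]), ('hood_bar', [0.3, 1.9]), ('hood_socket', [-2.3, -5.2]), ('tester', [-1.5, -1.1]), ('prop_peg', [-0.2, -2.1]), ('hood_bar', [-0.5, 1.5]), ('hood_socket', [-1.7, 0.3]), ('tester', [-0.3, -2.6]), ('prop_peg', [2.3, 0.2]), ('hood_socket', [1.9, 0.1]), ('tester', [0.3, 0.4]), ('tester', [0.2, 0.1]), ('hood_bar', [1.8, 0.1]), ('hood_socket', [-4.6, -0.0])]
[0.60561204 0.1140318  0.29999009]
delta [-116.01188841  -65.40062155   96.05287759]
1.06 [0. 0. 0.]
1.02 [-0.   8.3  4.4]
0.98 [-0.1 16.4  9.1]
0.94 [-0.1 24.4 14.2]
0.9 [-0.1 32.1 19.6]
0.86 [-0.2 39.6 25.2]
0.82 [-0.2 46.9 31.2]
0.78 [-0.2 53.9 37.5]
0.74 [-0.2 60.7 44. ]
0.7 [-0.3 67.2 50.8]
```

Emit:
{"fn": "jog_arm", "kwargs": {"moves": [{"fingers": 0, "slide": [-40, -22, 0], "angular": [0, 0, 0]}, {"fingers": 0, "slide": [-75, -44, 0], "angular": [0, 0, 0]}, {"fingers": 0, "slide": [-116, -65, 0], "angular": [0, 0, 0]}, {"fingers": 0, "slide": [-116, -65, 30], "angular": [0, 0, 0]}, {"fingers": 0, "slide": [-116, -65, 60], "angular": [0, 0, 0]}, {"fingers": 0, "slide": [-116, -65, 85], "angular": [0, 0, 0]}, {"fingers": 0, "slide": [-116, -65, 102], "angular": [0, 0, 0]}, {"fingers": 0, "slide": [-116, -65, 102], "angular": [0, 0, 0]}, {"fingers": 0, "slide": [-116, -65, 102], "angular": [0, 0, 0]}]}}

```text
clock: 11.6
tcp_pos: [0.6045, 0.1141, 0.2935]
orientation: [0.001, 0.762, -0.648, -0.001]
wrist_force: [0.5, -0.6, 0.3]
finger_gap: 0.0855
grip_force: 0.0
```

```bash
python3 - <<'E'
from h import *
s=get_state();print(s["clock"],s["tcp_pos"],s["wrist_force"])
c=read_camera("wrist");cv2.imwrite("pics/w4.png",c["color"][:,:,::-1])
E
```

```text
11.6 [0.6045044  0.11414726 0.29350709] [ 0.46150354 -0.62909181  0.26821649]
```

View pics/w4.png

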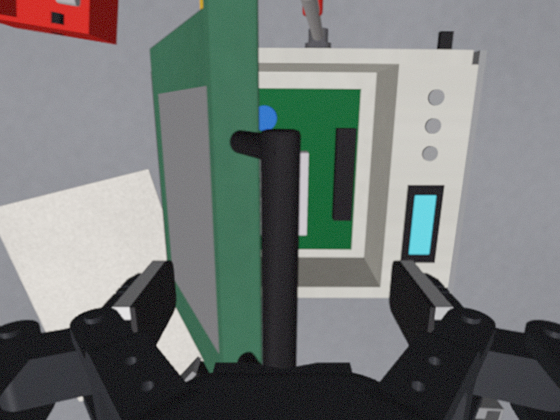

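The bar is centred between the fingers at column 280, ending at row 130, with posts at rows 143 and 360. The grip would sit a little off its middle, so I'll shift 12 mm and close.

Emit:
{"fn": "jog_arm", "kwargs": {"moves": [{"fingers": 0, "slide": [12, 0, 0], "angular": [0, 0, 0]}, {"fingers": 1, "slide": [12, 0, 0], "angular": [0, 0, 0]}, {"fingers": 1, "slide": [12, 0, 0], "angular": [0, 0, 0]}, {"fingers": 1, "slide": [12, 0, 0], "angular": [0, 0, 0]}, {"fingers": 1, "slide": [12, 0, 0], "angular": [0, 0, 0]}, {"fingers": 1, "slide": [12, 0, 0], "angular": [0, 0, 0]}, {"fingers": 1, "slide": [12, 0, 0], "angular": [0, 0, 0]}, {"fingers": 1, "slide": [12, 0, 0], "angular": [0, 0, 0]}, {"fingers": 1, "slide": [12, 0, 0], "angular": [0, 0, 0]}, {"fingers": 1, "slide": [12, 0, 0], "angular": [0, 0, 0]}], "squeeze": 30}}

```text
clock: 12.48
tcp_pos: [0.6071, 0.1023, 0.2942]
orientation: [-0.0, 0.762, -0.648, 0.0]
wrist_force: [-0.1, -0.2, 2.1]
finger_gap: 0.0128
grip_force: 29.2
```

Gripped. Lowering along the arc to about 0.84 first.

Emit:
{"fn": "jog_arm", "kwargs": {"moves": [{"fingers": 1, "slide": [0, 4, 2], "angular": [0, 0, 0]}, {"fingers": 1, "slide": [0, 8.3, 4.4], "angular": [0, 0, 0]}, {"fingers": 1, "slide": [0, 12.3, 6.7], "angular": [0, 0, 0]}, {"fingers": 1, "slide": [0, 16.4, 9.1], "angular": [0, 0, 0]}, {"fingers": 1, "slide": [0, 20.4, 11.6], "angular": [0, 0, 0]}, {"fingers": 1, "slide": [0, 24.4, 14.2], "angular": [0, 0, 0]}, {"fingers": 1, "slide": [0, 28.2, 16.9], "angular": [0, 0, 0]}, {"fingers": 1, "slide": [0, 32.1, 19.6], "angular": [0, 0, 0]}, {"fingers": 1, "slide": [0, 36, 22.4], "angular": [0, 0, 0]}, {"fingers": 1, "slide": [0, 39.6, 25.2], "angular": [0, 0, 0]}]}}

```text
clock: 13.32
tcp_pos: [0.5676, 0.096, 0.2685]
orientation: [-0.0, 0.762, -0.648, -0.0]
wrist_force: [1.0, 3.0, 1.9]
finger_gap: 0.0129
grip_force: 29.9
```

Emit:
{"fn": "jog_arm", "kwargs": {"moves": [{"fingers": 1, "slide": [0, 2, 1.5], "angular": [0, 0, 0]}, {"fingers": 1, "slide": [0, 3.7, 3], "angular": [0, 0, 0]}, {"fingers": 1, "slide": [0, 5.5, 4.5], "angular": [0, 0, 0]}, {"fingers": 1, "slide": [0, 7.3, 6], "angular": [0, 0, 0]}, {"fingers": 1, "slide": [0, 7.3, 6], "angular": [0, 0, 0]}, {"fingers": 1, "slide": [0, 7.3, 6], "angular": [0, 0, 0]}]}}

```text
clock: 13.82
tcp_pos: [0.5602, 0.0947, 0.2625]
orientation: [0.0, 0.762, -0.648, -0.001]
wrist_force: [-0.7, 2.8, 0.7]
finger_gap: 0.0127
grip_force: 29.6
```

Emit:
{"fn": "jog_arm", "kwargs": {"moves": [{"fingers": 1, "slide": [0, 2, 1.5], "angular": [0, 0, 0]}, {"fingers": 1, "slide": [0, 3.5, 3], "angular": [0, 0, 0]}, {"fingers": 1, "slide": [0, 3.5, 3], "angular": [0, 0, 0]}, {"fingers": 1, "slide": [0, 3.5, 3], "angular": [0, 0, 0]}]}}

```text
clock: 14.15
tcp_pos: [0.557, 0.0943, 0.2597]
orientation: [0.0, 0.762, -0.648, -0.0]
wrist_force: [0.3, 3.8, 1.7]
finger_gap: 0.013
grip_force: 29.6
```

Emit:
{"fn": "jog_arm", "kwargs": {"moves": [{"fingers": 1, "slide": [0, 1.7, 1.6], "angular": [0, 0, 0]}, {"fingers": 1, "slide": [0, 3.5, 3.2], "angular": [0, 0, 0]}, {"fingers": 1, "slide": [0, 3.5, 3.2], "angular": [0, 0, 0]}, {"fingers": 1, "slide": [0, 3.5, 3.2], "angular": [0, 0, 0]}]}}

```text
clock: 14.48
tcp_pos: [0.5544, 0.0938, 0.2571]
orientation: [-0.001, 0.762, -0.648, 0.001]
wrist_force: [2.1, 4.8, 4.6]
finger_gap: 0.0127
grip_force: 30.0
```

```bash
python3 - <<'E'
from h import *
s=get_state();print(s["clock"],s["tcp_pos"],s["wrist_force"],s["ft_torque"])
c=read_camera("wrist");cv2.imwrite("pics/w5.png",c["color"][:,:,::-1])
E
```

```text
14.4833 [0.55439845 0.09381824 0.25713534] [2.05179402 4.83840976 4.57709038] [ 0.96850934 -0.54427736 -0.10723637]
```

View pics/w5.png

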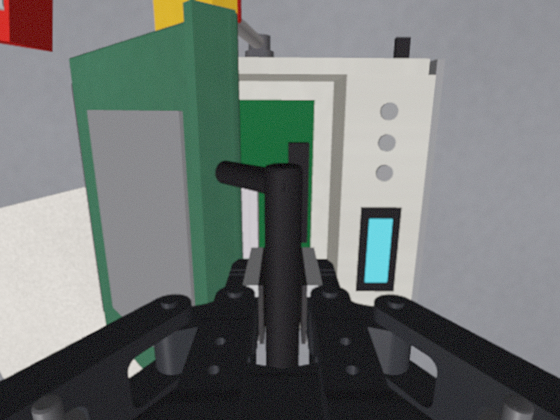

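The bar is held at (283,300), and the rod goes up into the yellow socket at about (235,25). Contact force is starting to build, so I'll press on a little.

Emit:
{"fn": "jog_arm", "kwargs": {"moves": [{"fingers": 1, "slide": [0, 1, 1], "angular": [0, 0, 0]}, {"fingers": 1, "slide": [0, 2, 2], "angular": [0, 0, 0]}, {"fingers": 1, "slide": [0, 2, 2], "angular": [0, 0, 0]}, {"fingers": 1, "slide": [0, 2, 2], "angular": [0, 0, 0]}]}}

```text
clock: 14.87
tcp_pos: [0.5541, 0.0938, 0.2568]
orientation: [-0.003, 0.762, -0.648, 0.002]
wrist_force: [3.8, 5.9, 9.7]
finger_gap: 0.0128
grip_force: 30.5
```

Emit:
{"fn": "jog_arm", "kwargs": {"moves": [{"fingers": 1, "slide": [0, 1, 1], "angular": [0, 0, 0]}, {"fingers": 1, "slide": [0, 2, 2], "angular": [0, 0, 0]}, {"fingers": 1, "slide": [0, 2, 2], "angular": [0, 0, 0]}, {"fingers": 1, "slide": [0, 2, 2], "angular": [0, 0, 0]}]}}

```text
clock: 15.2
tcp_pos: [0.5538, 0.0937, 0.2565]
orientation: [-0.004, 0.762, -0.648, 0.004]
wrist_force: [5.7, 6.6, 13.1]
finger_gap: 0.0128
grip_force: 31.0
```

The hood is seated: force rises with no further motion, at a hood angle of about 0.78. I'll relax, open and retreat straight up.

Emit:
{"fn": "jog_arm", "kwargs": {"moves": [{"fingers": 1, "slide": [0, -3, -3], "angular": [0, 0, 0]}, {"fingers": 0, "slide": [0, -3, -3], "angular": [0, 0, 0]}, {"fingers": 0, "slide": [0, -3, -3], "angular": [0, 0, 0]}, {"fingers": 0, "slide": [0, -3, -3], "angular": [0, 0, 0]}, {"fingers": 0, "slide": [0, -3, -3], "angular": [0, 0, 0]}, {"fingers": 0, "slide": [0, -3, -3], "angular": [0, 0, 0]}, {"fingers": 0, "slide": [0, -3, -3], "angular": [0, 0, 0]}, {"fingers": 0, "slide": [0, -3, -3], "angular": [0, 0, 0]}]}}

```text
clock: 15.87
tcp_pos: [0.5527, 0.0932, 0.2555]
orientation: [0.0, 0.762, -0.648, -0.0]
wrist_force: [0.9, -0.5, -0.4]
finger_gap: 0.0854
grip_force: 0.0
```

Emit:
{"fn": "jog_arm", "kwargs": {"moves": [{"fingers": 0, "slide": [0, -3, -15], "angular": [0, 0, 0]}, {"fingers": 0, "slide": [0, -3, -40], "angular": [0, 0, 0]}, {"fingers": 0, "slide": [0, -3, -70], "angular": [0, 0, 0]}, {"fingers": 0, "slide": [0, 10, -100], "angular": [0, 0, 0]}, {"fingers": 0, "slide": [0, 45, -120], "angular": [0, 0, 0]}, {"fingers": 0, "slide": [0, 80, -120], "angular": [0, 0, 0]}, {"fingers": 0, "slide": [0, 100, -120], "angular": [0, 0, 0]}, {"fingers": 0, "slide": [0, 100, -120], "angular": [0, 0, 0]}]}}

```text
clock: 16.53
tcp_pos: [0.4508, 0.0771, 0.3775]
orientation: [-0.0, 0.762, -0.648, 0.001]
wrist_force: [0.9, -0.4, 0.7]
finger_gap: 0.0852
grip_force: 0.0
```

```bash
python3 - <<'E'
from fit import *
o=look(["wrist","side"])
s=get_state();print(s["clock"],s["tcp_pos"],s["wrist_force"])
p=np.load("p3.npy")
for b in (.84,.78,.72):
    p[3]=1.72;p[4]=b;m=model(p);print(b,[(x[0],np.round(proj(m[x[0]],x[2],x[3])[0]-x[1],1).tolist()) for x in o])
c=read_camera("side");cv2.imwrite("pics/s6.png",cv2.resize(c["color"][60:240,140:380,::-1],None,fx=3,fy=3))
E
```

```text
17.0333 [0.45465034 0.07739282 0.37512793] [-0.05540269 -0.13656077  0.04389406]
0.84 [('tester', [-1.3, -1.6]), ('hood_bar', [-19.9, 2.0]), ('hood_socket', [-16.1, -6.1]), ('tester', [2.0, -1.7]), ('prop_peg', [-1.6, -1.0]), ('hood_bar', [5.6, -1.9]), ('hood_socket', [0.0, -1.3])]
0.78 [('tester', [-1.3, -1.6]), ('hood_bar', [0.4, -2.0]), ('hood_socket', [-2.8, -4.4]), ('tester', [2.0, -1.7]), ('prop_peg', [-1.6, -1.0]), ('hood_bar', [1.9, 2.2]), ('hood_socket', [-2.5, 1.8])]
0.72 [('tester', [-1.3, -1.6]), ('hood_bar', [19.0, -6.0]), ('hood_socket', [9.6, -2.7]), ('tester', [2.0, -1.7]), ('prop_peg', [-1.6, -1.0]), ('hood_bar', [-1.5, 6.4]), ('hood_socket', [-4.8, 4.9])]
```

View pics/s6.png

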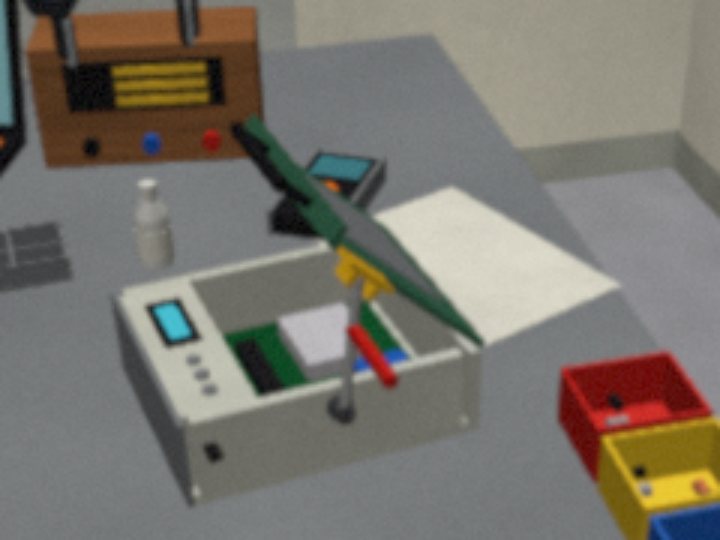

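The rod stands up from (342,410) with its tip in the yellow socket at (355,275). The hood rests on it at about 0.78 rad, and the gripper is clear.

```bash
python3 -c "
from workcell import *
print(hand_in())"
```

```text
the job is handed in; nothing more can be done
None
```

The job is handed in with the rod up at its stop, the hood resting on it with the tip in the socket at about 0.78 rad, the gripper clear, and the control unit never touched; handing in returned no verdict.

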